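# Post a specimen box through a sprung flap

### The job

Post the purple-lidded specimen box into the collector without grasping or lifting it: with one finger push the orange crossbar forward so that the spring-loaded blue flap swings well down, and while that finger holds the flap open, push the box along the top with the other finger until it goes over the edge and drops inside. Then draw back so that the flap closes by itself. Leave the teal-lidded box on the collector and everything else on the bench where it is.

Things in the scene. Friction and masses are not known exactly. Their poses are not given: they have to be found in the camera images.
- collector: White collector cabinet, flat grey top, fixed to the bench: 252 mm long (its x, -117 to +135), 255 mm wide (its y, -120 to +135), 150 mm high. Origin on the bench right under the flap's hinge line, in the middle of the lane; z up. Its +x is the direction in which the box is pushed, away from the robot (turned up to 0.35 rad).
- ledge_edge (a point): Middle of the ledge's edge: collector x = 0, y = 0, z = 150. The flat ledge runs from x = -116 to here; the lane between two dark blue lines is y = -42 to +42. From x = 0 to 84, y = -50 to +50 the top is an opening into a hollow bin (floor at z = 6, inner length 131), shut by the flap; round it the top is solid and flat at z = 150.
- flap (a joint): Blue flap, 79 mm long, 94 wide, 4 thick, flush with the collector's top when shut. Hinged along y at the ledge's edge (x = 0, z = 146); its far end swings down into the bin, making a chute. Rad: 0 shut, positive open, stop at 1.3. A damped spring shuts it within about a second (0.14 N m shut, 0.31 open: 4 to 8 N at the crossbar). The box's weight does not open it.
- crossbar (a point): Middle of the orange crossbar, 10 mm thick, along collector y = 46 to 129 (middle 87), fixed to the flap by an 8 mm steel stem at y = 129. Turns with the flap, 46 mm from the hinge line: flap shut x = -30, z = 181 in the collector's frame; 0.7 rad x = 0, z = 192; 1.0 rad x = 14, z = 190. Under it only the flat top. Pushing it to the collector's +x opens the flap.
- purple_box_center (a point): Centre (half-way up) of the loose purple-lidded white specimen box, 40 mm along its x, 44 mm along its y, 30 mm high, about 60 g, upright on the ledge in the lane, its centre 47 to 80 mm before the hinge line, its x roughly along the collector's x (within 0.25 rad). z up.
- teal_box_center (a point): Centre of the other specimen box (same size, teal lid), standing on the right part of the collector's top, at x = -45 to -5, y = -92 to -85 in the collector's frame. To be left alone.
- tube_rack: White rack of capped tubes, 70 x 150 x 96 mm, loose on the bench. Origin under its centre. Leave alone.
- meter: Dark blue hand-held meter, 165 x 116 x 40 mm, loose on the bench. Origin on its underside, under its round end. Leave alone.
- pink_bowl: Pink bowl, 140 mm across, 60 mm high, loose on the bench. Origin under its centre. Leave alone.
- glove_carton: Cardboard carton, 120 x 220 x 76 mm, loose on the bench. Origin under its centre. Leave alone.
- gel_bottle: Clear bottle, blue cap, 60 mm across, 150 mm high, loose on the bench. Origin under its centre. Leave alone.
- swab_jar: White jar, steel lid, 70 mm across, 90 mm high, loose on the bench. Origin under its centre. Leave alone.
Not all that is in view belongs to the job. What is shaped like the part that bears purple_box_center but brown is not meant.

How it is judged (in metres and radians):
On the way, in this order (a step that is already met when the one before it is completed fails the run):
1. one finger holds the flap open by more than 0.5 rad while another pushes the box, still on the ledge (value of joint flap above 0.5 rad and contact force between the fingers and flap above 0.5 N and contact force between the fingers and purple_box above 0.02 N and z of purple_box_center in the frame of collector above 0.153 m and x of purple_box_center in the frame of collector below 0.015 m), for 0.05 s.
2. the box goes down through the opening while a finger still holds the flap open (value of joint flap above 0.35 rad and contact force between the fingers and flap above 0.5 N and z of purple_box_center in the frame of collector below 0.125 m and x of purple_box_center in the frame of collector above 0 m), for 0.02 s.
At the end, for the whole second after the job is handed in: The purple-lidded box lies at rest inside the collector's bin (its centre under 60 mm above the bench, within the bin's walls) and the flap is shut (under 0.08 rad) (x of purple_box_center in the frame of collector between 0 and 0.132 m and y of purple_box_center in the frame of collector between -0.052 and 0.052 m and z of purple_box_center in the frame of collector below 0.06 m and value of joint flap below 0.08 rad and linear speed of purple_box below 0.02 m/s); the robot touches nothing.
It fails at once if the purple-lidded box is lifted more than 15 mm off the collector's top (z of purple_box_center in the frame of collector above 0.18 m).
It fails at once if the teal-lidded box is moved more than 10 mm (distance of teal_box_center from where it was at the start of the episode above 0.01 m).
It fails at once if a bystander on the bench is moved more than 15 mm (distance of any of tube_rack, meter, pink_bowl, glove_carton, gel_bottle, swab_jar from where it was at the start of the episode above 0.015 m).
It also fails if it takes over 38 s, if anything falls off the work surface, if the arm or the gripper's body presses on something with over 40 N, if the wrist force passes 120 N, or if a joint passes its speed limit or range.

### The arm

A 6-joint arm with a two-finger parallel gripper is mounted at the origin on the work surface. World frame = base frame: x ahead of the robot, y to its left, z up, the work surface at z = 0. Lengths are in mm, angles in rad, forces in N, time in s.
With the tool pointing down it reaches from about 300 to 850 mm from the base axis. Payload 4.2 kg.
Tool frame: the origin (TCP) lies at the very end of the fingers, on their centre line; the grasp point (between the pads) lies 19 mm behind it; y points along the fingers, z is the direction in which the jaws open and shut, and the axes are right-handed (so a half turn about y gives the same grasp; the last joint's range is limited). The gripper opens to 91 mm and grips with 3 to 60 N. Pads are 32 mm wide; open, the fingers measure 118 mm over their backs; the gripper's body (76 mm by 178 mm) begins 60 mm behind the grasp point.
Start: joints at [1.225, 0.32, 1.565, -0, 1.257, -0.02], TCP at [184.042, 544.77, 189.376] pointing down, gripper open.
Joint ranges: [-3.11, 3.11], [-0.84, 2.01], [0.21, 2.61], [-1.34, 4.49], [0.05, 2.63], [-2.56, 2.56]. Speed limits (rad/s): [2.57, 2.57, 3.14, 3.14, 3.14, 3.14].

### API

Orientations are given as [roll, pitch, yaw] about the fixed x, y, z axes, in that order (R = Rz(yaw) Ry(pitch) Rx(roll)).
In Python, from rig import bot gives the robot as it stands.
- The arm moves only by the tool step_arm, never from a script. Its argument "series" is a list of rows, each a list of 2 entries, a list of its own where there are three numbers: the shift along the world's x, y, z in mm, then the turn about the world's z in degrees. In form: [[[x, y, z], spin], ...]. A call has exactly 8 rows; each row shifts and turns the pose as measured when the row begins; what a row does not reach is not made up. A row lasts 1/10 s, in which the tool goes at most 50 mm and 8.59 degrees, less where a joint would pass 70% of its speed; a pose out of reach is approached as far as the arm can. A call is refused whole if a number of a shift passes 50 or a number of a turn 8.59, either way. A call with a gripper value outside its range is refused whole. "claw" is the finger opening in mm, from 0 to 91.2, set as the call begins (left out, the last holds). The fingers move at their own pace and stop on an object; "squeeze" is the grip in N (left out, the last holds). Time passes only in rows, so rows that do not move let the fingers close, or fill a call up. It gives the time, the measured TCP pose, the force and the opening at its end, in the units of the state.
- bot.state(): the state, without advancing time (a new reading comes with each control period).
- bot.camera(name): name is "scene" or "top" or "wrist"; returns the picture (400x640x3 uint8, red, green, blue); there is no depth.
- bot.get_calibration(name): a dict with "fx", "fy", "cx", "cy" (pixels), "D" ([k1, k2, p1, p2, k3] as OpenCV has them; the pictures are not rectified), "world_from_camera" (4x4, takes a point from camera to world coordinates); the wrist camera has in their place "T_tool_cam" (4x4, takes a point from camera to tool coordinates, whose origin is the TCP and whose axes are the tool frame's). Camera axes: x right, y up, looking along -z (the intrinsics and any distortion apply to the point x, -y, -z); pixel columns grow to the right and rows downward; lengths in mm; the calibration is good to about 2 mm. A picture is of the moment at which its call begins: read the wrist's pose just before it. get_calibration takes no time and is no camera call.
- bot.job_done(): hands the job in, once; it reports no verdict.
The state is a dict: "clock": time; "joint_positions": joint angles; "qvel": joint speeds; "joint_torque": joint torques, N m; "tcp_pos": TCP position; "tool_rot": TCP orientation; "contact_force": force on the tool from outside, world axes, zero at the start; "moment": the same for the moment, N m; "width": finger opening in mm.
Only numpy, scipy, OpenCV 4.12 (cv2) and the standard library are available. Lean on these libraries where they do the work, as an engineer would, in place of code of your own. Each camera call takes 0.05 s, during which the arm holds its last target.

## Working session

There is one attempt and no reset: what is moved stays moved. The work goes in short steps, Python scripts to look and compute and a tool call to move; the robot and the scene stay as the last step left them, time stands still between calls to the robot, and variables do not carry over. Pictures are saved under pics/ and viewed, and the job is handed in when it is done.

Besides the shell and the picture viewer there is one more tool, called as name(argument=value, ...), one argument or row to a line, values as JSON. step_arm: Moves the arm, as the interface text tells. Its arguments: {"type":"object","properties":{"series":{"type":"array","items":{"type":"array"}},"claw":{"type":"number"},"squeeze":{"type":"number"}},"required":["series"]}

```bash
mkdir -p pics; ls
python3 - <<'E'
from rig import bot
import cv2,numpy as np
print(bot.state())
for n in ["scene","top","wrist"]:
    im=bot.camera(n); cv2.imwrite(f"pics/{n}0.png",im[:,:,::-1]); 
    c=bot.get_calibration(n); print(n,{k:np.round(v,3).tolist() for k,v in c.items()})
E
```

```text
pics
{'clock': 0.0, 'joint_positions': array([ 1.22498715e+00,  3.20287388e-01,  1.56569287e+00, -2.47735872e-06,
        1.25743750e+00, -2.00042826e-02]), 'qvel': array([-0.00273024, -0.00078724,  0.00030999,  0.00121326, -0.00092271,
        0.00033279]), 'joint_torque': array([ 3.59157621e-04, -4.12453079e+01, -2.31972599e+01,  7.27389520e-02,
        4.58350161e-02, -1.61919270e-04]), 'tcp_pos': array([183.84890945, 544.21032178, 188.51757381]), 'tool_rot': array([-1.57262111e+00,  3.41526273e-05, -3.25804162e-01]), 'contact_force': array([ 0.54796767, -0.54384485,  0.12145462]), 'moment': array([0.01974067, 0.00128109, 0.03128947]), 'width': 91.31837906480798}
scene {'fx': 476.902, 'fy': 476.902, 'cx': 316.15, 'cy': 204.483, 'D': [-0.06, 0.0, 0.0, 0.0, 0.0], 'world_from_camera': [[-0.544, -0.565, 0.621, 1538.583], [0.839, -0.368, 0.4, 619.277], [0.003, 0.739, 0.674, 1192.647], [0.0, 0.0, 0.0, 1.0]]}
top {'fx': 421.669, 'fy': 421.669, 'cx': 328.937, 'cy': 194.344, 'D': [0.009, 0.0, 0.0, 0.0, 0.0], 'world_from_camera': [[-0.018, 0.99, -0.142, 393.089], [-1.0, -0.019, -0.004, -25.394], [-0.007, 0.142, 0.99, 1300.386], [0.0, 0.0, 0.0, 1.0]]}
wrist {'fx': 300.305, 'fy': 300.305, 'cx': 318.744, 'cy': 199.865, 'D': [-0.047, 0.0, 0.0, 0.0, 0.0], 'T_tool_cam': [[-0.001, -0.955, -0.296, -84.973], [0.0, 0.296, -0.955, -195.358], [1.0, -0.001, -0.0, -0.623], [0.0, 0.0, 0.0, 1.0]]}
```

View pics/scene0.png

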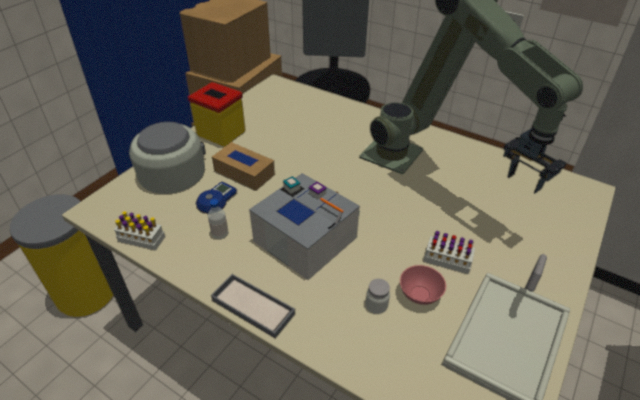

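View pics/top0.png

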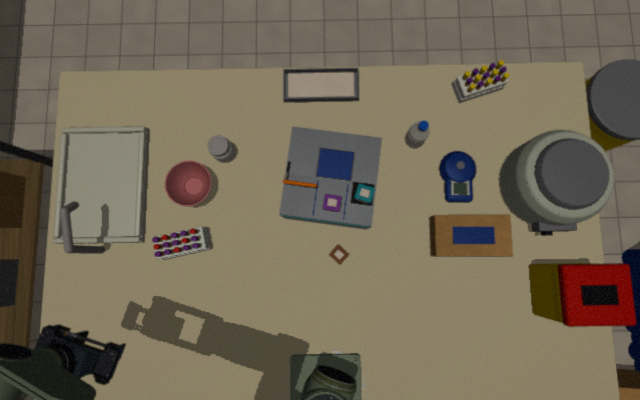

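View pics/wrist0.png

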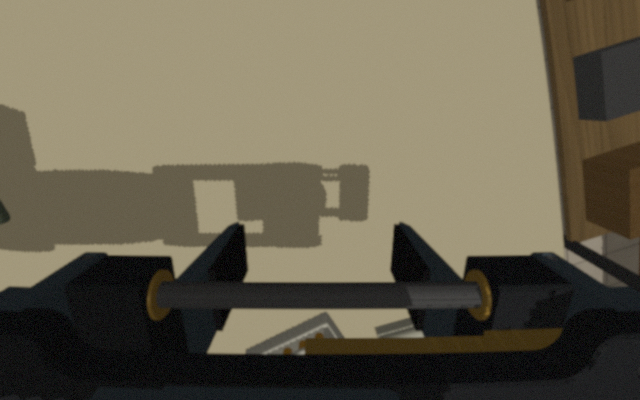

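The top view shows the collector at about (333,178), the purple lid at (332,203), the teal lid at (364,193) and the brown look-alike on the bench at (339,254). The orange crossbar is at (300,184). I'll enlarge both views to check these.

Run:
```python
import cv2
a=cv2.imread("pics/top0.png")[115:270,265:395]; cv2.imwrite("pics/top0c.png",cv2.resize(a,None,fx=3.8,fy=3.8,interpolation=cv2.INTER_CUBIC))
a=cv2.imread("pics/scene0.png")[165:275,240:370]; cv2.imwrite("pics/scene0c.png",cv2.resize(a,None,fx=5,fy=5,interpolation=cv2.INTER_CUBIC))
```

```text
(no output)
```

View pics/top0c.png

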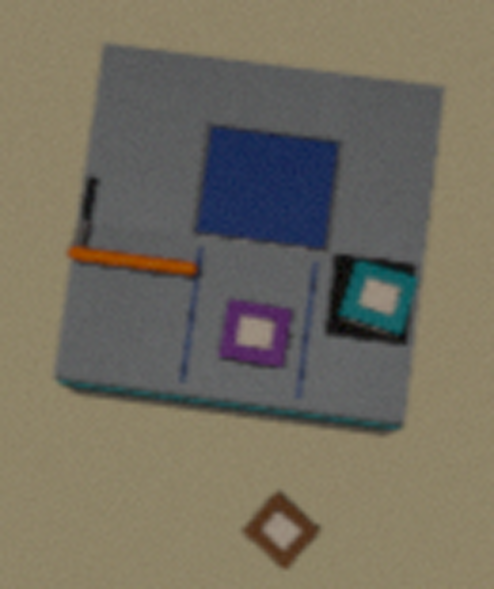

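View pics/scene0c.png

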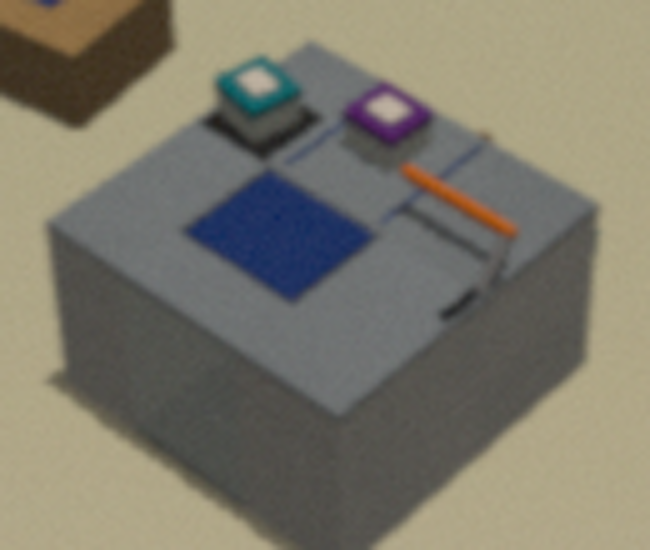

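The purple-lidded box in the lane (top px 332,203) is the one meant; the brown-framed one (339,254) is on the bench and doesn't count. The flap's blue patch, purple lid and orange bar are all clear in both views, so I'll measure them.

```bash
cat > h.py <<'E'
import cv2,numpy as np
from rig import bot
def ray(n,px,T=None):
    c=bot.get_calibration(n); K=np.array([[c['fx'],0,c['cx']],[0,c['fy'],c['cy']],[0,0,1]])
    u=cv2.undistortPoints(np.float64(px).reshape(-1,1,2),K,np.float64(c['D'])).reshape(-1,2)
    d=np.c_[u[:,0],-u[:,1],-np.ones(len(u))]
    M=c['world_from_camera'] if T is None else T@c['T_tool_cam']
    M=np.array(M); return M[:3,3],d@M[:3,:3].T
def plane(n,px,z,T=None):
    o,d=ray(n,px,T); return o+d*((z-o[2])/d[:,2])[:,None]
def tri(p1,p2,n1="scene",n2="top"):
    o1,d1=ray(n1,p1);o2,d2=ray(n2,p2);out=[]
    for a,b in zip(d1,d2):
        a=a/np.linalg.norm(a);b=b/np.linalg.norm(b)
        s=np.linalg.lstsq(np.c_[a,-b],o2-o1,rcond=None)[0]
        q,r=o1+s[0]*a,o2+s[1]*b; out.append(np.r_[(q+r)/2,np.linalg.norm(q-r)])
    return np.array(out)
def blob(bgr,lo,hi,win):
    x0,y0,x1,y1=win; h=cv2.cvtColor(bgr,cv2.COLOR_BGR2HSV)[y0:y1,x0:x1]
    m=cv2.inRange(h,np.array(lo),np.array(hi))
    n,l,s,c=cv2.connectedComponentsWithStats(m); i=1+np.argmax(s[1:,4]); m=np.uint8(l==i)
    k=max(cv2.findContours(m,cv2.RETR_EXTERNAL,cv2.CHAIN_APPROX_NONE)[0],key=cv2.contourArea)
    k=cv2.convexHull(k)+np.array([x0,y0]); r=cv2.minAreaRect(k)
    return s[i,4],r,k.reshape(-1,2)
E
python3 - <<'E'
from h import *
S=cv2.imread("pics/scene0.png");Tp=cv2.imread("pics/top0.png")
np.set_printoptions(precision=1,suppress=True)
W={'scene':(240,165,370,275),'top':(265,115,395,240)}
col={'flap':([108,130,50],[125,255,255]),'purple':([130,80,40],[165,255,255]),'orange':([3,150,80],[18,255,255]),'teal':([82,100,50],[98,255,255])}
R={}
for n,im in (('scene',S),('top',Tp)):
    for k,(lo,hi) in col.items():
        a,r,h=blob(im,lo,hi,W[n]); R[n,k]=(r,h)
        print(n,k,a,np.round(r[0],1),np.round(r[1],1),round(r[2],1))
        ap=cv2.approxPolyDP(h.reshape(-1,1,2),2.5,True).reshape(-1,2); print('  poly',ap.tolist())
for k in ('purple','teal','flap','orange'):
    print(k,tri([R['scene',k][0][0]],[R['top',k][0][0]]))
z={'purple':180,'teal':180,'flap':150,'orange':181}
for k in z:
    for n in ('top','scene'):
        print(k,n,plane(n,[R[n,k][0][0]],z[k])[0])
    b=plane('top',cv2.boxPoints(R['top',k][0]),z[k])
    e=[b[1]-b[0],b[2]-b[1]]
    print('  sides',[ (np.round(np.linalg.norm(v),1),round(np.arctan2(v[1],v[0]),3)) for v in e])
E
```

```text
scene flap 452 [295.4 211.4] [29.6 18.8] 32.9
  poly [[278, 211], [294, 200], [312, 213], [296, 223]]
scene purple 67 [317.  187.5] [14.2  9.4] 31.0
  poly [[325, 188], [317, 193], [309, 187], [317, 182]]
scene orange 55 [331.4 204.7] [24.7  2.2] 31.0
  poly [[321, 198], [342, 211]]
scene teal 61 [291.7 182.8] [ 8.4 14.7] 78.7
  poly [[299, 183], [289, 187], [284, 180], [294, 178]]
top flap 893 [334.9 163.7] [32.8 27.5] 7.6
  poly [[321, 149], [352, 153], [349, 179], [317, 174]]
top purple 180 [331.9 202.3] [16.9 15.5] 9.5
  poly [[325, 194], [341, 197], [339, 210], [323, 208]]
top orange 121 [299.5 183.3] [33.5  3.6] 7.6
  poly [[283, 180], [316, 186], [285, 183]]
top teal 194 [364.5 192.5] [17.7 15.8] 18.4
  poly [[359, 183], [374, 188], [370, 202], [354, 197]]
purple [[532.  -27.7 176.1   1.6]]
teal [[ 556.3 -114.7  174.1    5.1]]
flap [[643.  -38.2 150.4   2. ]]
orange [[584.   59.  182.5   2.7]]
purple top [531.9 -28.4 180. ]
purple scene [535.5 -24.5 180. ]
  sides [(np.float64(41.7), np.float64(-0.18)), (np.float64(45.4), np.float64(-1.756))]
teal top [ 556.8 -116.5  180. ]
teal scene [ 561.1 -108.1  180. ]
  sides [(np.float64(43.0), np.float64(-0.344)), (np.float64(47.5), np.float64(-1.917))]
flap top [643.6 -39.1 150. ]
flap scene [642.4 -37.5 150. ]
  sides [(np.float64(78.2), np.float64(-0.144)), (np.float64(91.9), np.float64(-1.726))]
orange top [585.   57.9 181. ]
orange scene [582.   59.3 181. ]
  sides [(np.float64(9.9), np.float64(-0.133)), (np.float64(90.5), np.float64(-1.724))]
```

Run:
```python
from h import *
np.set_printoptions(precision=1,suppress=True)
px=np.array([[106,45],[442,87],[402,424],[57,378]])/3.8+[265,115]-.4
P=plane('top',px,150)[:,:2]; print(P)
loc=np.array([[135,135],[135,-120],[-117,-120],[-117,135]],float)
# kabsch, plus flap & crossbar centres
def fit(A,B):
    a,b=A.mean(0),B.mean(0); U,s,V=np.linalg.svd((A-a).T@(B-b)); R=(U@V).T; return np.arctan2(R[1,0],R[0,0]),R,b-R@a
for A,B in ((loc,P),(np.r_[loc,[[41.5,0]],[[-30,87]]],np.r_[P,[[643.3,-38.8]],[[584.2,58.3]]])):
    y,R,t=fit(A,B); print('yaw',y,'t',t,'res',(A@R.T+t-B))
for n,p in (('purple',[532.5,-27.8]),('teal',[557,-115.5]),('flap',[643.3,-38.8]),('bar',[584.2,58.3])):
    print(n,(np.array(p)-t)@R)
```

```text
[[ 753.3   78.5]
 [ 716.3 -169.6]
 [ 468.1 -132.2]
 [ 505.8  115.3]]
yaw -0.14905529793824268 t [600.9 -33.1] res [[ 1.1  1.9]
 [ 0.3 -2.2]
 [-0.8 -2.2]
 [-0.6  2.5]]
yaw -0.14893083677051336 t [601.1 -32.8] res [[ 1.3  2.1]
 [ 0.5 -2. ]
 [-0.5 -2. ]
 [-0.4  2.7]
 [-1.1 -0.2]
 [ 0.2 -0.7]]
purple [-68.6  -5.2]
teal [-31.4 -88.3]
flap [42.6  0.4]
bar [-30.3  87.6]
```

Everything agrees: flap 78 x 92 mm, lid heights 176–180, bar height 182, and fit residuals within 2.7 mm. The collector origin is at (601,-33) with yaw -0.149. The purple box is at collector (-69,-5). I'll move high to a point behind it, with the tool yawed about -0.45 so the bar finger leads.

step_arm(
  series=[
    [[10, -16, 30], -3],
    [[25, -41, 15], -3],
    [[25, -41, 5], -1],
    [[25, -41, 0], 0],
    [[25, -41, 0], 0],
    [[25, -41, 0], 0],
    [[25, -41, 0], 0],
    [[25, -41, 0], 0],
  ],
  claw=91.2,
)

```text
clock: 0.95
tcp_pos: [370.4, 234.0, 237.2]
tool_rot: [-1.574, -0.001, -0.441]
contact_force: [0.9, 0.5, -1.0]
width: 91.3
```

step_arm(
  series=[
    [[26, -41, 0], 0],
    [[26, -41, 0], 0],
    [[26, -41, 0], 0],
    [[26, -41, 0], 0],
    [[20, -30, 0], 0],
    [[0, 0, 0], 0],
    [[0, 0, 0], 0],
    [[0, 0, 0], 0],
  ],
)

```text
clock: 1.75
tcp_pos: [497.5, 27.4, 235.7]
tool_rot: [-1.575, 0.001, -0.45]
contact_force: [-1.3, 0.1, 0.3]
width: 91.6
```

Run:
```python
from h import *
from scipy.spatial.transform import Rotation as Ro
np.set_printoptions(precision=1,suppress=True)
s=bot.state(); im=bot.camera("wrist")[:,:,::-1].copy(); tp=bot.camera("top")[:,:,::-1]
cv2.imwrite("pics/w1.png",im); cv2.imwrite("pics/t1c.png",cv2.resize(tp[115:270,265:395],None,fx=3.8,fy=3.8))
T=np.eye(4);T[:3,:3]=Ro.from_euler('xyz',s['tool_rot']).as_matrix();T[:3,3]=s['tcp_pos']; print(s['tcp_pos'],s['tool_rot'])
yaw=-.149;R=np.array([[np.cos(yaw),-np.sin(yaw)],[np.sin(yaw),np.cos(yaw)]]);t=np.array([601,-33])
for k,lo,hi,z in (('purple',[130,80,40],[165,255,255],180),('orange',[3,150,80],[18,255,255],181),('flap',[108,130,50],[125,255,255],150)):
    try:
        a,r,h=blob(im,lo,hi,(0,0,640,400)); p=plane('wrist',[r[0]],z,T)[0]; b=plane('wrist',cv2.boxPoints(r),z,T)[:,:2]
        print(k,a,r,p,(p[:2]-t)@R,'corners',((b-t)@R).tolist())
    except Exception as e: print(k,e)
```

```text
[497.5  27.4 235.7] [-1.6  0.  -0.4]
purple 1388 ((280.8020324707031, 259.2068176269531), (43.25244903564453, 49.21830749511719), 73.49563598632812) [527.7 -27.4 180. ] [-73.3  -5.4] corners [[-94.66726920755404, -26.989744142551704], [-95.21113100280657, 19.102325625963168], [-51.29561165135124, 16.809991022864057], [-49.85778234515069, -31.602194689440473]]
orange 418 ((367.25384521484375, 277.9307556152344), (10.875518798828125, 50.34312438964844), 74.74488067626953) [580.5  37.8 181. ] [-30.8  67. ] corners [[-36.626550916501614, 43.158204300149194], [-36.808976753025014, 90.64199138017894], [-24.975043245118965, 90.73824167298598], [-24.62135846383664, 42.636992535334215]]
flap 2675 ((318.5566101074219, 323.6981201171875), (49.175079345703125, 82.82842254638672), 74.05460357666016) [631.3 -38.3 150. ] [30.7 -0.7] corners [[-0.2586750120736752, -45.61142469434404], [-2.894710300687173, 47.15671479642583], [63.072044613730384, 45.48964371758767], [68.11403073296138, -53.51999697517288]]
```

View pics/w1.png

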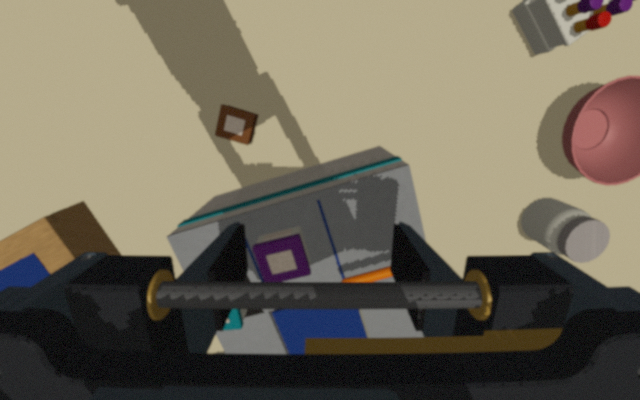

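View pics/t1c.png

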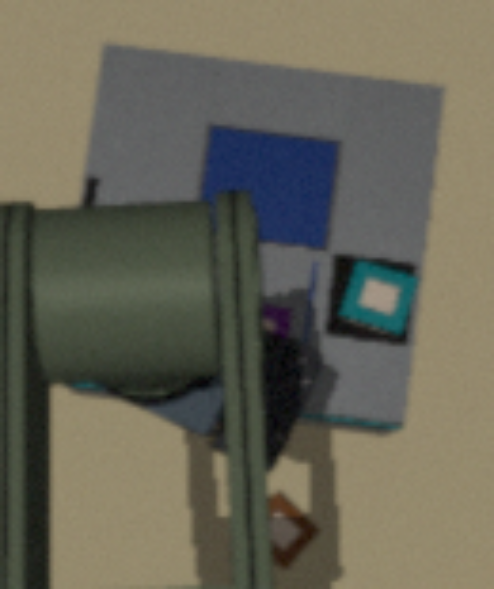

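step_arm(
  series=[
    [[0, 1, -20], 0],
    [[0, 1, -20], 0],
    [[0, 0, -15], 0],
    [[0, 0, -12], 0],
    [[0, 0, -7], 0],
    [[0, 0, 0], 0],
    [[0, 0, 0], 0],
    [[0, 0, 0], 0],
  ],
)

```text
clock: 2.65
tcp_pos: [495.4, 37.5, 162.4]
tool_rot: [-1.571, -0.004, -0.436]
contact_force: [0.3, 0.9, -0.3]
width: 91.2
```

Run:
```python
from h import *
print(bot.state()['tcp_pos'],bot.state()['tool_rot'])
im=bot.camera("wrist")[:,:,::-1]; cv2.imwrite("pics/w2.png",im)
im=bot.camera("scene")[:,:,::-1]; cv2.imwrite("pics/s2c.png",cv2.resize(im[130:280,230:390],None,fx=4.5,fy=4))
```

```text
[495.40278756  37.54764943 162.43513652] [-1.57098377 -0.00402805 -0.43604654]
```

View pics/w2.png

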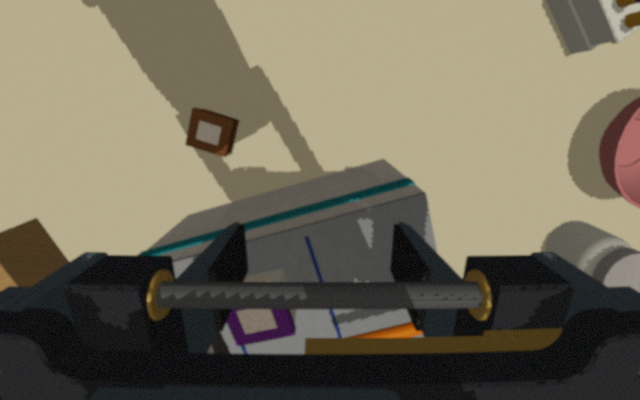

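View pics/s2c.png

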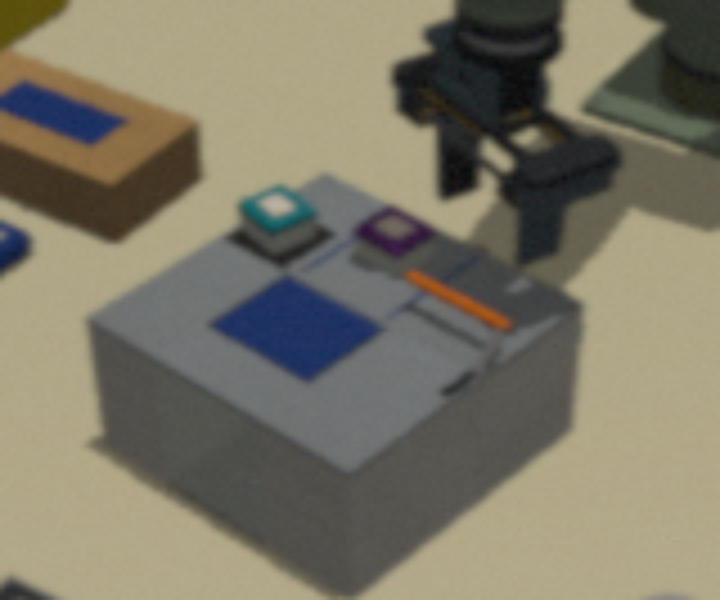

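step_arm(
  series=[
    [[0, -4, -2], -0.5],
    [[0, -3, -2], 0],
    [[0, 0, 0], 0],
    [[0, 0, 0], 0],
    [[0, 0, 0], 0],
    [[0, 0, 0], 0],
    [[0, 0, 0], 0],
    [[0, 0, 0], 0],
  ],
)

```text
clock: 3.55
tcp_pos: [496.2, 29.3, 159.0]
tool_rot: [-1.57, -0.006, -0.447]
contact_force: [-0.7, 0.2, -0.4]
width: 91.8
```

step_arm(
  series=[
    [[6, -0.9, 0], 0],
    [[6, -0.9, 0], 0],
    [[6, -0.9, 0], 0],
    [[6, -0.9, 0], 0],
    [[6, -0.9, 0], 0],
    [[6, -0.9, 0], 0],
    [[3, -0.5, 0], 0],
    [[0, 0, 0], 0],
  ],
)

```text
clock: 4.35
tcp_pos: [539.8, 22.8, 158.8]
tool_rot: [-1.57, -0.007, -0.447]
contact_force: [-0.2, 0.6, 1.1]
width: 91.2
```

```bash
cat > look.py <<'E'
import sys
from h import *
i=sys.argv[1]; s=bot.state(); p=s['tcp_pos']; d=p[:2]-[601,-33]
print('local',.9889*d[0]-.1484*d[1],.1484*d[0]+.9889*d[1],'z',p[2],s['tool_rot'],s['contact_force'],s['clock'])
im=bot.camera("wrist")[:,:,::-1]; cv2.imwrite(f"pics/w{i}.png",im)
im=bot.camera("scene")[:,:,::-1]; cv2.imwrite(f"pics/s{i}c.png",cv2.resize(im[130:280,230:390],None,fx=4.5,fy=4))
E
python3 look.py 3
```

```text
local -68.83354618546439 46.137632406105254 z 158.8108545098202 [-1.56975688 -0.00662842 -0.44675036] [-0.24886911  0.55363522  1.13203873] 4.35
```

View pics/w3.png

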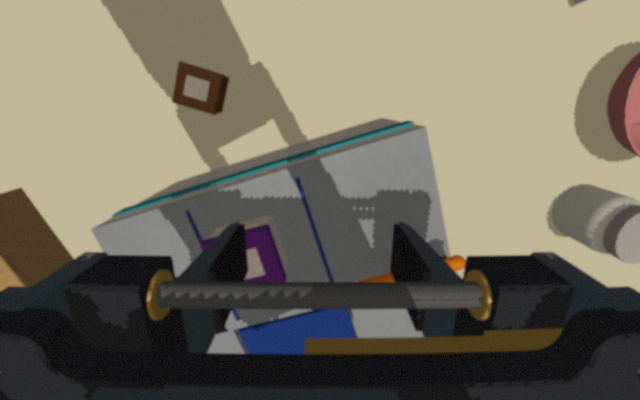

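View pics/s3c.png

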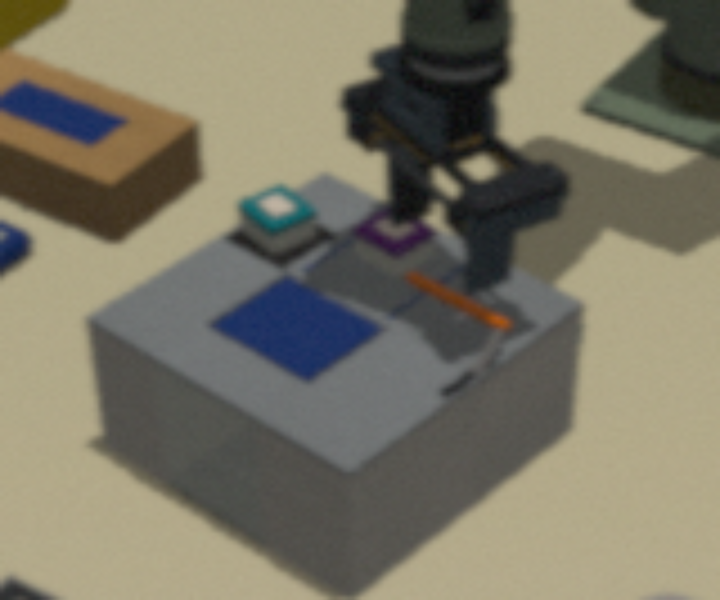

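Run:
```python
from h import *
from scipy.spatial.transform import Rotation as Ro
im=cv2.resize(cv2.imread("pics/s3c.png"),(160,150),interpolation=cv2.INTER_AREA)
yaw=-.149;R=np.array([[np.cos(yaw),-np.sin(yaw)],[np.sin(yaw),np.cos(yaw)]]);t=np.array([601,-33])
s=bot.state();S=bot.camera("scene")[:,:,::-1].copy();w=bot.camera("wrist")[:,:,::-1].copy()
T=np.eye(4);T[:3,:3]=Ro.from_euler('xyz',s['tool_rot']).as_matrix();T[:3,3]=s['tcp_pos']
S0=cv2.imread("pics/scene0.png")
for n,I,win in (("scene",S0,(240,150,370,275)),("scene",S,(240,150,370,275)),("wrist",w,(0,0,640,400))):
    a,r,h=blob(I,[130,70,25],[165,255,255],win); p=plane(n,h,180,T if n=="wrist" else None)[:,:2]; l=(p-t)@R
    print(n,a,r[0],'x',l[:,0].min(),l[:,0].max(),'y',l[:,1].min(),l[:,1].max())
cv2.imwrite("pics/w3z.png",cv2.resize(w[190:370,150:350],None,fx=3.5,fy=3.2))
cv2.imwrite("pics/s3z.png",cv2.resize(S[165:225,295:355],None,fx=10,fy=10))
```

```text
scene 80 (316.823486328125, 187.2941131591797) x -87.71442574118603 -45.44704844839057 y -26.05973847435968 21.641948915431726
scene 67 (317.0, 187.49998474121094) x -86.55144396096426 -45.44704844839057 y -24.559703095626848 21.56227464804928
wrist 1307 (264.0, 254.0) x -93.2941797700903 -51.39549966131401 y -10.351341456981078 19.30174754636561
```

View pics/w3z.png

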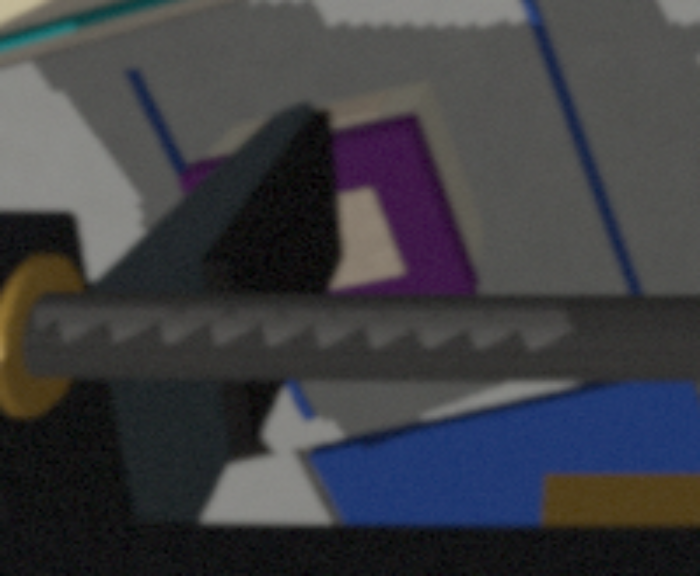

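View pics/s3z.png

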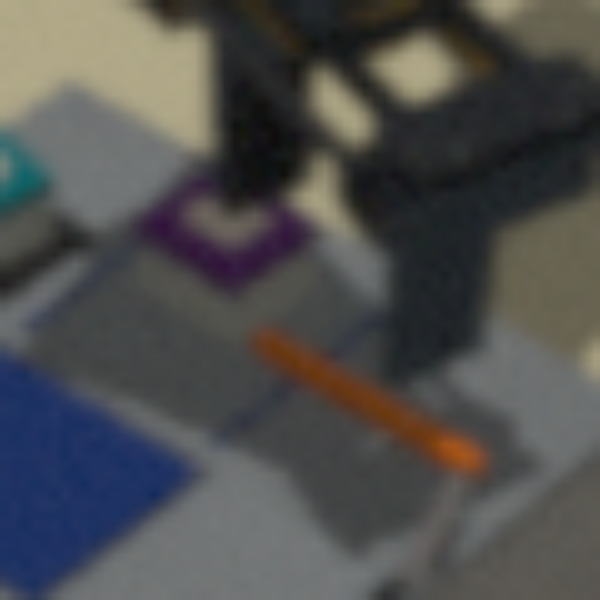

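Run:
```python
from h import *
np.set_printoptions(precision=1,suppress=True)
T=np.eye(4)  # tool frame
for name,px,zz in (("left tip inner",(241.5,225),-45.6),("left tip inner low",(246,268),-45.6),("right",(396,224),45.6)):
    o,d=ray("wrist",[px],T); print(name,o+d[0]*((zz-o[2])/d[0][2]))
# project expected tip corners
c=bot.get_calibration("wrist");M=np.linalg.inv(np.array(c['T_tool_cam']));K=np.array([[c['fx'],0,c['cx']],[0,c['fy'],c['cy']],[0,0,1]])
for p in ([-16,0,-45.6],[16,0,-45.6],[-16,-19,-45.6],[16,-19,-45.6],[-16,-25,-45.6],[-16,0,45.6],[0,0,-59]):
    q=M@np.r_[p,1]; print(p,cv2.projectPoints(np.float64([[q[0],-q[1],-q[2]]]),np.zeros(3),np.zeros(3),K,np.float64(c['D']))[0].ravel())
# scene: bar finger tip px, intersect with vertical plane
import math
s=bot.state()
from scipy.spatial.transform import Rotation as Ro
Rm=Ro.from_euler('xyz',s['tool_rot']).as_matrix()
c=bot.get_calibration("scene");M=np.linalg.inv(np.array(c['world_from_camera']));K=np.array([[c['fx'],0,c['cx']],[0,c['fy'],c['cy']],[0,0,1]])
for p in ([16,0,45.6],[16,0,59],[16,-20,45.6],[16,-20,59],[16,0,-45.6],[16,0,-59],[16,-20,-45.6],[16,-20,-59]):
    w=Rm@np.array(p)+s['tcp_pos']; q=M@np.r_[w,1]; print(p,cv2.projectPoints(np.float64([[q[0],-q[1],-q[2]]]),np.zeros(3),np.zeros(3),K,np.float64(c['D']))[0].ravel())
```

```text
left tip inner [-19.3 -33.3 -45.6]
left tip inner low [ 10.1 -31.3 -45.6]
right [-18.2 -28.6  45.6]
[-16, 0, -45.6] [253.7 211.4]
[16, 0, -45.6] [256.5 253.1]
[-16, -19, -45.6] [247.4 221.4]
[16, -19, -45.6] [250.9 266.4]
[-16, -25, -45.6] [245.2 225. ]
[-16, 0, 45.6] [385.7 211.6]
[0, 0, -59] [236.3 232.7]
[16, 0, 45.6] [332.1 208. ]
[16, 0, 59] [334.4 210.4]
[16, -20, 45.6] [332.3 203.3]
[16, -20, 59] [334.6 205.8]
[16, 0, -45.6] [317.1 192. ]
[16, 0, -59] [315.  189.7]
[16, -20, -45.6] [317.2 187.4]
[16, -20, -59] [315.1 185.1]
```

This is useful: with the jaws open, the fingertips sit about 28 mm behind the TCP. Both views agree, with the tips at z ≈ 187, so they passed over the lid without touching the box. I'll back off and lower by about 27 mm.

step_arm(
  series=[
    [[-12, 1.8, 0], 0],
    [[-12, 1.8, 0], 0],
    [[-12, 1.8, 0], 0],
    [[-8, 1.2, 0], 0],
    [[0, 0, 0], 0],
    [[0, 0, 0], 0],
    [[0, 0, 0], 0],
    [[0, 0, 0], 0],
  ],
)

```text
clock: 5.35
tcp_pos: [489.3, 30.4, 159.6]
tool_rot: [-1.57, -0.007, -0.446]
contact_force: [-1.0, -0.1, 0.6]
width: 91.0
```

step_arm(
  series=[
    [[0, 0, -9], 0],
    [[0, 0, -9], 0],
    [[0, 0, -6], 0],
    [[0, 0, -2], 0],
    [[0, 0, 0], 0],
    [[0, 0, 0], 0],
    [[0, 0, 0], 0],
    [[0, 0, 0], 0],
  ],
)

```text
clock: 6.15
tcp_pos: [489.9, 30.2, 130.2]
tool_rot: [-1.57, -0.005, -0.446]
contact_force: [0.3, 0.2, 0.1]
width: 91.4
```

```bash
python3 look.py 4
python3 - <<'E'
import cv2
a=cv2.imread("pics/w4.png")[190:370,100:460]; cv2.imwrite("pics/w4z.png",cv2.resize(a,None,fx=2.2,fy=2.2))
E
```

```text
local -119.2298742406223 46.00611604853614 z 130.22380825022992 [-1.57033431 -0.00549319 -0.44632357] [0.27026737 0.15699881 0.08634661] 6.15
```

View pics/w4z.png

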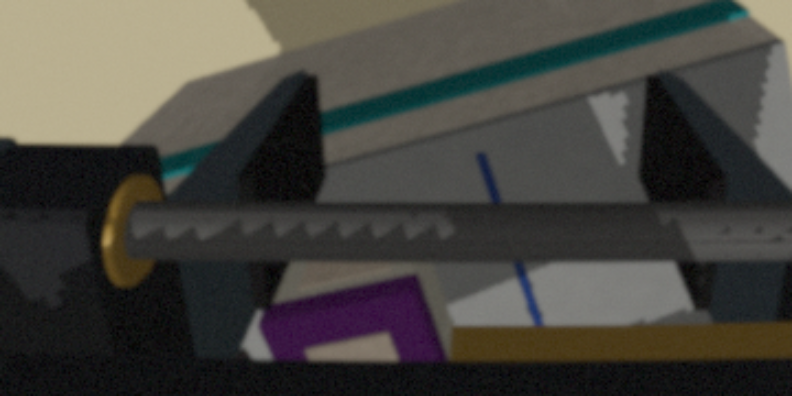

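View pics/s4c.png

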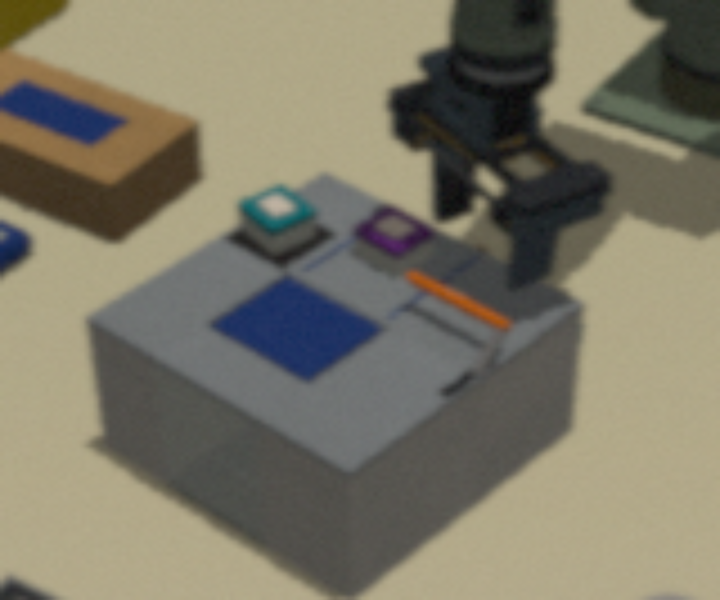

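step_arm(
  series=[
    [[6, -0.9, 0], 0],
    [[6, -0.9, 0], 0],
    [[6, -0.9, 0], 0],
    [[6, -0.9, 0], 0],
    [[6, -0.9, 0], 0],
    [[5, -0.8, 0], 0],
    [[0, 0, 0], 0],
    [[0, 0, 0], 0],
  ],
)

```text
clock: 7.05
tcp_pos: [528.9, 24.3, 130.4]
tool_rot: [-1.57, -0.006, -0.447]
contact_force: [0.0, -0.4, -0.6]
width: 91.6
```

```bash
python3 look.py 5
python3 - <<'E'
import cv2
a=cv2.imread("pics/w5.png")[190:370,100:460]; cv2.imwrite("pics/w5z.png",cv2.resize(a,None,fx=2.2,fy=2.2))
E
```

```text
local -79.7690655252506 45.973425983368465 z 130.3912599998646 [-1.56991931 -0.00613297 -0.44662456] [ 0.04370578 -0.38955047 -0.62064354] 7.05
```

View pics/w5z.png

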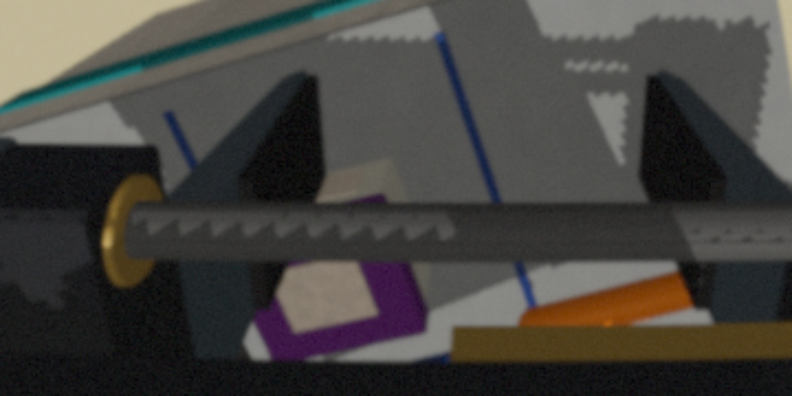

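View pics/s5c.png

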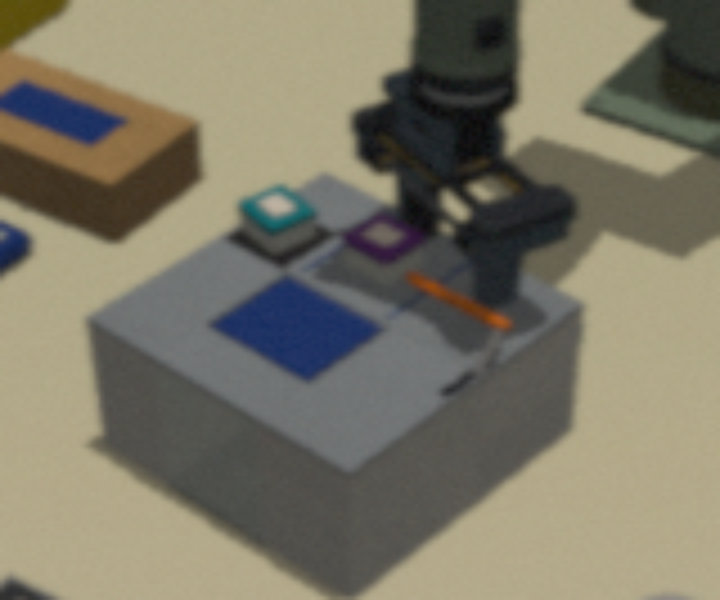

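```bash
cat > box.py <<'E'
from h import *
R=np.array([[.9889,.1484],[-.1484,.9889]]);t=np.array([601,-33])
S=bot.camera("scene")[:,:,::-1].copy()
for k,lo,hi,z in (('purple',[130,70,25],[165,255,255],180),('orange',[3,150,60],[18,255,255],185)):
    a,r,h=blob(S,lo,hi,(240,150,370,275)); l=(plane("scene",h,z)[:,:2]-t)@R
    rr=cv2.minAreaRect(np.float32(l)); print(k,a,np.round(rr[0],1),np.round(rr[1],1),round(rr[2]),'scene px',np.round(r[0],1))
E
python3 box.py
```

```text
purple 88 [-58.8  -1.1] [45.7 51.1] 89 scene px [315.3 189. ]
orange 64 [-28.9  91.8] [10.8 85. ] 1 scene px [331.6 204.9]
```

step_arm(
  series=[
    [[6, -0.9, 0], 0],
    [[6, -0.9, 0], 0],
    [[6, -0.9, 0], 0],
    [[4, -0.6, 0], 0],
    [[0, 0, 0], 0],
    [[0, 0, 0], 0],
    [[0, 0, 0], 0],
    [[0, 0, 0], 0],
  ],
)

```text
clock: 8.0
tcp_pos: [539.1, 22.7, 130.8]
tool_rot: [-1.579, 0.021, -0.442]
contact_force: [-2.3, 0.1, 0.8]
width: 91.5
```

```bash
python3 look.py 6; python3 box.py
python3 - <<'E'
import cv2
a=cv2.imread("pics/w6.png")[190:370,100:460]; cv2.imwrite("pics/w6z.png",cv2.resize(a,None,fx=2.2,fy=2.2))
E
```

```text
local -69.48723778563223 45.93135632851268 z 130.84983028121044 [-1.57949689  0.02137551 -0.44186368] [-2.28142865  0.11669944  0.83300659] 8.0
purple 87 [-42.8  -1.5] [48.  46.4] 0 scene px [312.4 191.1]
orange 64 [-29.1  90.2] [88.2 11.9] 89 scene px [331.4 204.7]
```

View pics/w6z.png

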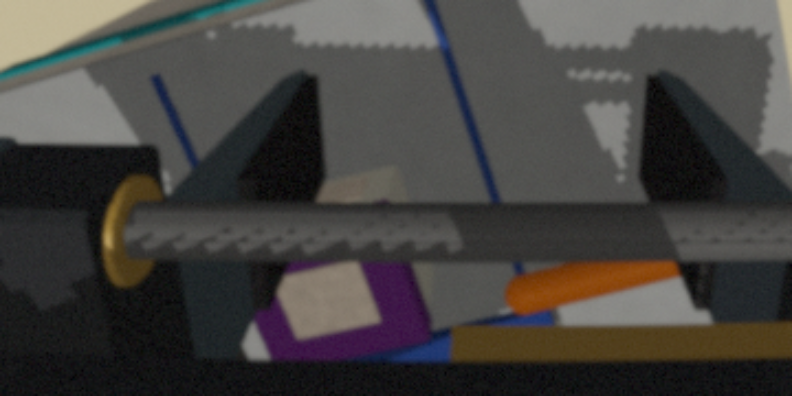

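View pics/s6c.png

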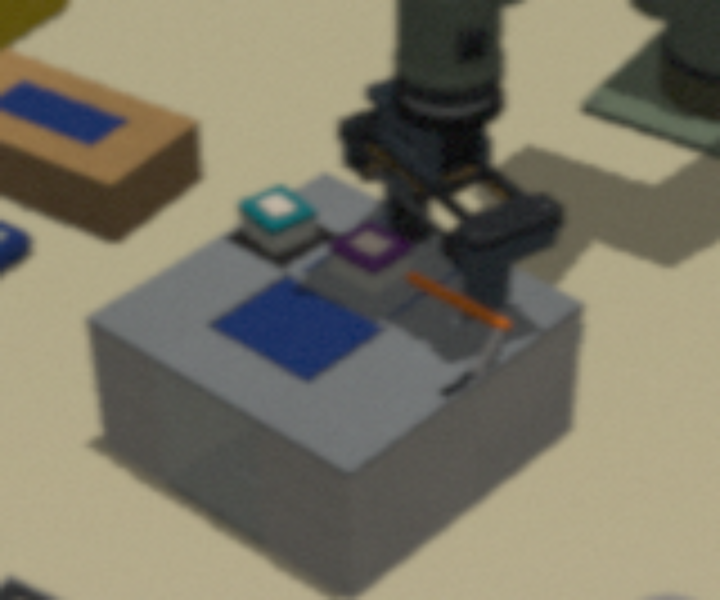

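step_arm(
  series=[
    [[6, -0.9, 0], 0],
    [[6, -0.9, 0], 0],
    [[6, -0.9, 0], 0],
    [[6, -0.9, 0], 0],
    [[6, -0.9, 0], 0],
    [[6, -0.9, 0], 0],
    [[6, -0.9, 0], 0],
    [[6, -0.9, 0], 0],
  ],
)

```text
clock: 8.95
tcp_pos: [566.1, 19.7, 140.3]
tool_rot: [-1.59, 0.063, -0.434]
contact_force: [-7.0, 0.7, 5.0]
width: 91.4
```

```bash
python3 look.py 7; python3 box.py
python3 - <<'E'
import cv2
a=cv2.imread("pics/w7.png")[190:370,100:460]; cv2.imwrite("pics/w7z.png",cv2.resize(a,None,fx=2.2,fy=2.2))
E
```

```text
local -42.307492700431126 46.972653723010495 z 140.28223116763826 [-1.5895488   0.06340608 -0.43393659] [-6.95883393  0.70039915  4.9983462 ] 8.95
purple 101 [-17.5  -2.1] [48.5 51.1] 87 scene px [306.6 194.9]
orange 68 [-8.8 85.2] [87.7 12.3] 89 scene px [325.7 207.1]
```

View pics/w7z.png

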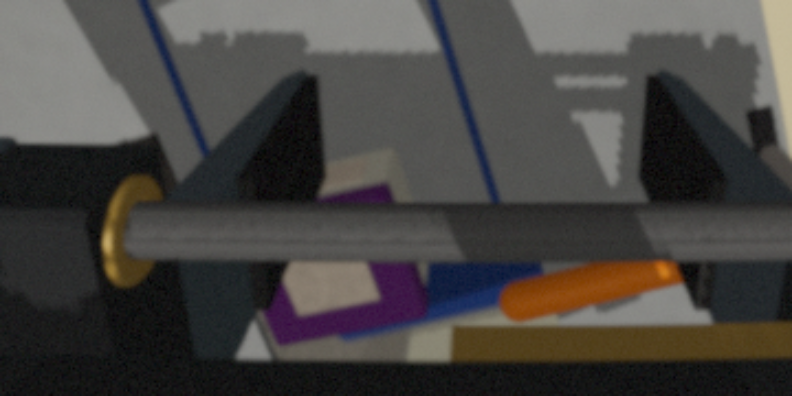

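View pics/s7c.png

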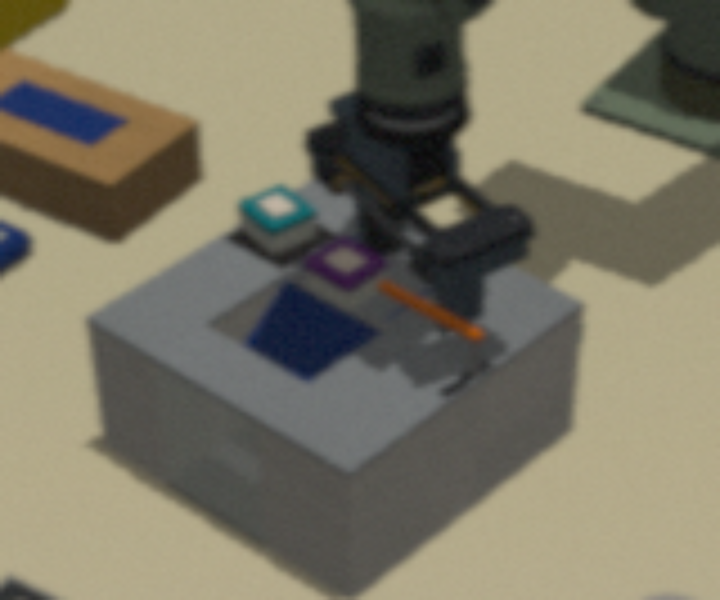

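The flap has opened to about 0.5 rad with the box still on the ledge, at x ≈ -19. Friction from the bar has lifted the tool about 10 mm. I'll keep pushing and bring it back down.

step_arm(
  series=[
    [[6, -0.9, -4], 0],
    [[6, -0.9, -4], 0],
    [[6, -0.9, -4], 0],
    [[6, -0.9, -3], 0],
    [[6, -0.9, -3], 0],
    [[5, -0.8, -2], 0],
    [[5, -0.8, -2], 0],
    [[5, -0.8, -1], 0],
  ],
)

```text
clock: 9.9
tcp_pos: [588.1, 17.6, 128.5]
tool_rot: [-1.599, 0.109, -0.426]
contact_force: [-14.9, 0.9, 9.1]
width: 91.4
```

```bash
python3 look.py 8; python3 box.py
python3 - <<'E'
import cv2
a=cv2.imread("pics/w8.png")[190:370,100:460]; cv2.imwrite("pics/w8z.png",cv2.resize(a,None,fx=2.2,fy=2.2))
E
```

```text
local -20.27301229364482 48.116701846728155 z 128.5000790604112 [-1.59944376  0.10878149 -0.42644532] [-14.93035913   0.89936112   9.09968809] 9.9Traceback (most recent call last):
  File "box.py", line 5, in <module>
    a,r,h=blob(S,lo,hi,(240,150,370,275)); l=(plane("scene",h,z)[:,:2]-t)@R
          ~~~~^^^^^^^^^^^^^^^^^^^^^^^^^^^
  File "h.py", line 21, in blob
    n,l,s,c=cv2.connectedComponentsWithStats(m); i=1+np.argmax(s[1:,4]); m=np.uint8(l==i)
                                                     ~~~~~~~~~^^^^^^^^^
    return _wrapfunc(a, 'argmax', axis=axis, out=out, **kwds)
    return bound(*args, **kwds)
ValueError: attempt to get argmax of an empty sequence
```

View pics/w8z.png

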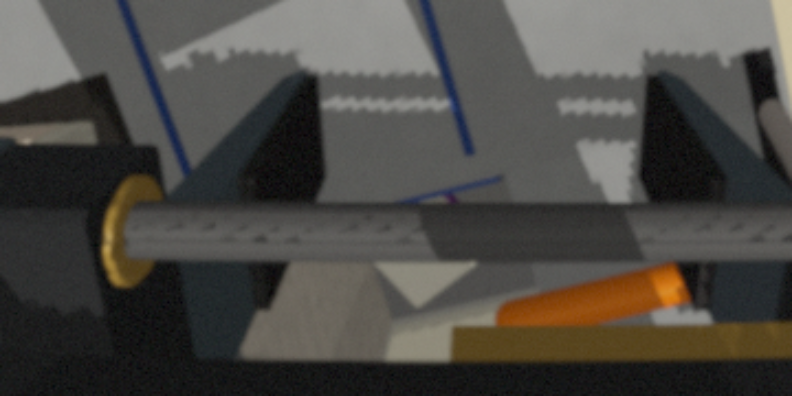

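View pics/s8c.png

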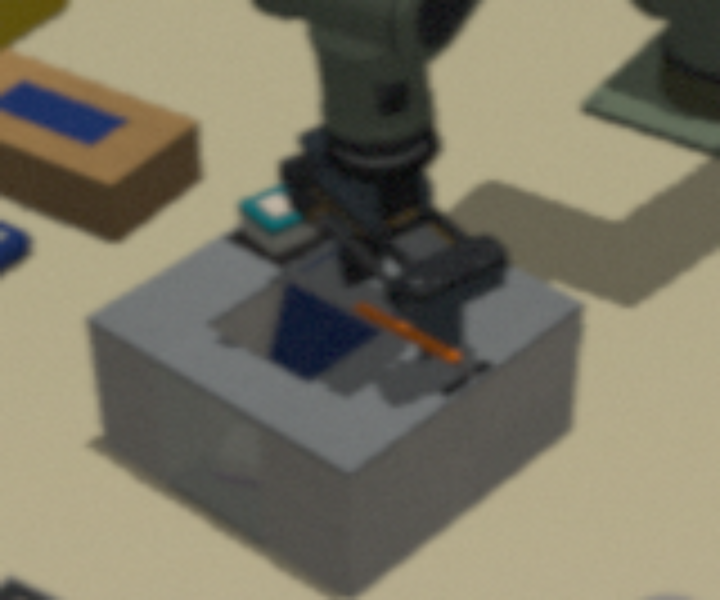

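Run:
```python
from h import *
print(bot.state()['contact_force'],bot.state()['tcp_pos'])
w=bot.camera("wrist")[:,:,::-1];s=bot.camera("scene")[:,:,::-1];
print(bot.state()['contact_force'],bot.state()['tcp_pos'])
g=lambda a:np.uint8(255*(a/255)**.6)
cv2.imwrite("pics/w9z.png",g(cv2.resize(w[260:370,200:360],None,fx=4.9,fy=4.9,interpolation=cv2.INTER_CUBIC)))
cv2.imwrite("pics/s9z.png",g(cv2.resize(s[180:240,275:345],None,fx=10,fy=10,interpolation=cv2.INTER_CUBIC)))
```

```text
[-16.60443924   1.62831561  14.37991103] [588.21235113  17.57135632 128.3753461 ]
[-15.9301293    1.08996829  12.75864987] [588.23538141  17.55075535 128.39203341]
```

View pics/w9z.png

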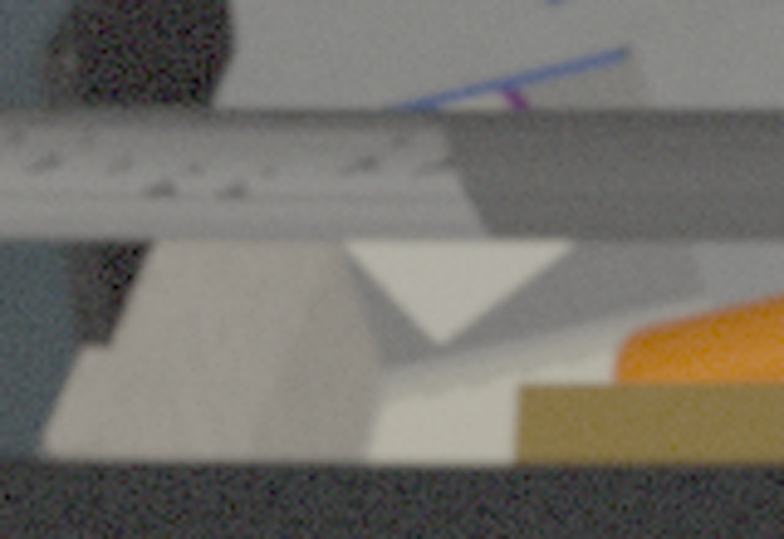

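View pics/s9z.png

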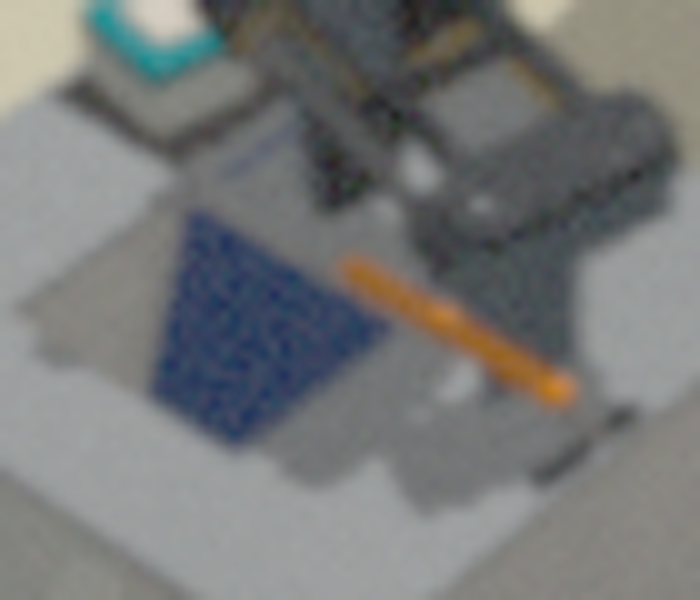

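The box has left the ledge: the scene view shows the flap clear and a purple edge shows down in the bin through the wrist camera. I'll draw back now, rising slightly.

step_arm(
  series=[
    [[-8, 1.2, 2], 0],
    [[-10, 1.5, 1], 0],
    [[-12, 1.8, 0], 0],
    [[-12, 1.8, 0], 0],
    [[-14, 2.1, 0], 0],
    [[-16, 2.4, 0], 0],
    [[-16, 2.4, 0], 0],
    [[-10, 1.5, 0], 0],
  ],
)

```text
clock: 10.95
tcp_pos: [489.6, 32.2, 130.0]
tool_rot: [-1.595, 0.095, -0.429]
contact_force: [-0.1, -0.3, 1.1]
width: 91.0
```

```bash
python3 look.py 10
python3 - <<'E'
import cv2
a=cv2.imread("pics/w10.png")[190:370,100:460]; cv2.imwrite("pics/w10z.png",cv2.resize(a,None,fx=2.2,fy=2.2))
E
```

```text
local -119.792536526929 47.96953881397761 z 130.00949002274268 [-1.59531051  0.09534262 -0.42859614] [-0.08742903 -0.29377402  1.09225799] 10.95
```

View pics/s10c.png

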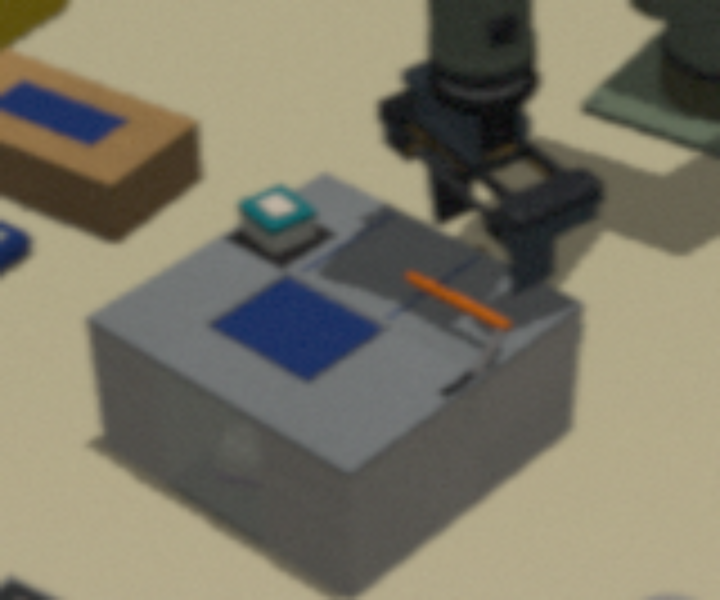

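View pics/w10z.png

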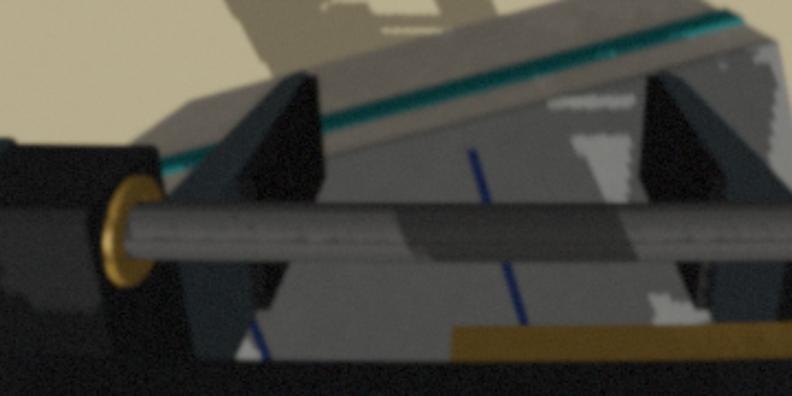

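The flap is shut and the bar is back at rest. The ledge is empty and the teal box hasn't moved. I'll lift clear and do a final check.

step_arm(
  series=[
    [[0, 0, 20], 0],
    [[-5, 0, 25], 0],
    [[-5, 0, 25], 0],
    [[-5, 0, 20], 0],
    [[-10, 10, 10], 0],
    [[0, 0, 0], 0],
    [[0, 0, 0], 0],
    [[0, 0, 0], 0],
  ],
)

```text
clock: 11.85
tcp_pos: [468.5, 42.7, 231.4]
tool_rot: [-1.594, 0.09, -0.429]
contact_force: [0.6, 0.3, -0.4]
width: 91.2
```

Run:
```python
from h import *
S=bot.camera("scene")[:,:,::-1].copy();S0=cv2.imread("pics/scene0.png")
col={'flap':([108,130,50],[125,255,255]),'orange':([3,150,80],[18,255,255]),'teal':([82,100,50],[98,255,255])}
for k,(lo,hi) in col.items():
    for I in (S0,S): a,r,h=blob(I,lo,hi,(240,165,370,275)); print(k,a,np.round(r[0],1))
cv2.imwrite("pics/sfin.png",S); print(bot.state()['contact_force'],bot.state()['tcp_pos'],bot.state()['clock'])
```

```text
flap 452 [295.4 211.4]
flap 450 [295.5 211.3]
orange 55 [331.4 204.7]
orange 73 [331.3 204.5]
teal 61 [291.7 182.8]
teal 61 [291.7 182.8]
[0.30753167 0.97601583 0.21700809] [468.38478303  42.65266143 231.13878344] 11.9
```

View pics/sfin.png

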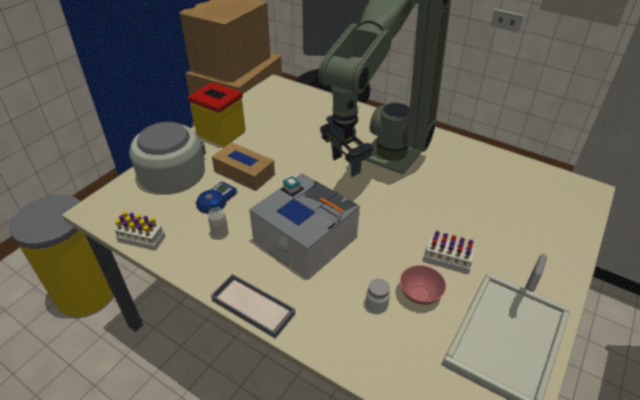

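The flap, bar and teal box are at their starting pixels. The purple box isn't on the top or the bench, so I'm handing the job in.

```bash
python3 -c "
from rig import bot
print(bot.job_done())"
```

```text
the job is handed in; nothing more can be done
None
```

I pushed the orange crossbar with one finger to open the flap, and the other finger pushed the purple-lidded box over the edge into the collector. I then drew back, the flap shut by itself, and I handed the job in at about 12 s; no verdict was given.

**Last checks**
- **Flap, crossbar and teal box:** all three are within 0.2 px of their starting positions in the scene camera.
- **Purple box:** it is gone from the ledge and is not on the bench. I saw a purple edge down in the bin while the flap was open. I did not see it at rest on the bin floor, because the shut flap hides it.
- **Robot:** the arm is clear, with the force reading at about 1 N, which is noise level.
- **Other bench items:** they look unmoved by eye; I did not measure them.

**What disagreed**
- **Finger length:** with the jaws open, the fingertips were about 28 mm short of the stated TCP. My first pass at TCP height 159 mm went over the box without touching it, so I backed off and went lower.
- **Tool shift under load:** as the finger pushed the bar, the tool rose about 10 mm and tilted about 0.1 rad. I brought the height back down during the last part of the push. The tool force reached about 22 N at the end of that push.

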